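Restock a spring-fed spice jar tray from behind

TASK

Restock the spring feed tray: pull its pusher back by the black plunger knob, park it on its catch and let go, stand the loose spice jar in the track behind the two jars already there, then unhook the pusher and ease it forward until it holds all three jars, upright, against the front stop with the plunger dropped again. The jars are glass: feel for contact, do not ram the pin into the catch or squeeze the jars, never let the pusher snap forward and do not drop the jar. Leave the other things on the shelf where they are.

Things in the scene. Friction and masses are not known exactly. Their poses are not given: they have to be found in the camera images.
- feeder: Spring feed tray, fixed: aluminium channel 288 mm long, 56 wide, 48 inside. Origin: centre line of its underside, 120 mm behind the front stop's inner face; +x from front stop to rear (the way the pusher is pulled back), z up. Track floor at z = 6 mm, side walls to z = 26, grey front stop to z = 32. Row jars stand at x = -98 and -54; the new jar will end at x = -10, y = 0.
- pusher: Sprung pusher; origin at its grey paddle's front face (bears on the jars), mid-width, on the track floor; axes as the tray's. Its x in the tray's frame: -32 mm at the start, +12 on three jars, +88 at the hard rear stop; parked, anything from +38 to +78: the catch was screwed down by eye and is not measured. Spring pull forward 6.3 N at -32, 8.1 at +88; friction 0.6 N. Paddle 44 mm wide, top 62 mm over the floor.
- plunger: Upright steel index pin with a black knob, on the pusher. Origin on its axis at the track floor. A light spring (1.8 to 2.8 N) holds it down; it lifts 16 mm. The catch is a tooth 10 mm high, 12 long, mid-floor, sloped in front, upright behind: lift 11 mm or more to pass over it; lowered behind it, the pin comes forward onto it and it takes the spring's pull. To unhook, pull back 1 to 2 mm and lift.
- knob (a point): Centre of the plunger's cylindrical black knob, 45 mm behind the paddle's front face: 20 mm diameter (23 mm flange at the top 3 mm), 24 mm high, centre 66 mm above the tray's underside when the plunger is down. Nothing within 40 mm of it is higher than 34 mm above the track floor, except the paddle's rear face 41 mm in front.
- jar_mid (a point): Centre (half-way up) of the loose jar to be loaded: amber glass spice jar with a flat steel cap, 44 mm diameter, 80 mm high, 0.1 to 0.2 kg, standing on the mat beside the tray. z points up.
- row_jar_a_mid (a point): Centre of the front jar in the tray (same kind, 44 mm diameter, 80 mm high), against the front stop.
- row_jar_b_mid (a point): Centre of the second jar in the tray (same kind), touching the front one; at the start the paddle bears on it.
- jar: The loose jar; origin at the centre of its underside.
- row_jar_a: Front jar in the tray; origin at the centre of its underside.
- row_jar_b: Second jar in the tray; origin at the centre of its underside.
- cup: Bystander: glass cup, 72 mm across, 85 mm high; origin under its centre.
- bowl: Bystander: aluminium bowl, 150 mm across, 55 mm high; origin under its centre.
- canister: Bystander: white ceramic canister with screw-top lid, 106 mm across, 147 mm high; origin under its centre.
- funnel: Bystander: green plastic funnel standing on its wide mouth, 100 mm across, 100 mm high; origin under its centre.
Things that resemble listed ones, but are neither listed nor needed, are in the scene too. Leave any blue or green look-alike of the jar alone. What is shaped like the row_jar_b but pink is not meant.

How it is judged:
On the way, in this order (a step that is already met when the one before it is completed fails the run):
1. the pusher is parked on its catch: it stays pulled back on its own, plunger down, hand off it (x of pusher in the frame of feeder above 0.033 m and linear speed of pusher below 0.02 m/s and z of knob in the frame of feeder below 0.07 m and contact force between the fingers and plunger below 0.1 N and contact force between the fingers and pusher below 0.1 N), for 0.3 s.
2. the loose jar stands upright on the track floor behind the row and is let go, while the pusher is still parked (x of pusher in the frame of feeder above 0.033 m and x of jar_mid in the frame of feeder between -0.016 and 0.04 m and y of jar_mid in the frame of feeder between -0.006 and 0.006 m and z of jar_mid in the frame of feeder between 0.04 and 0.051 m and angle between jar_mid's own z axis and vertical below 0.1 rad and contact force between the fingers and jar below 0.1 N and linear speed of jar below 0.02 m/s), for 0.2 s.
At the end, for the whole second after the job is handed in: The three jars stand upright (0.1 rad) on the track floor in a closed row against the front stop (5 mm along, 6 mm across the track), the pusher's paddle presses on the new jar by its own spring, the plunger is down (within 4 mm), all released and at rest (x of pusher in the frame of feeder between 0.006 and 0.016 m and linear speed of each of pusher, jar, row_jar_a, row_jar_b below 0.02 m/s and z of knob in the frame of feeder below 0.07 m and contact force between the fingers and plunger below 0.1 N and contact force between the fingers and pusher below 0.1 N and contact force between pusher and jar above 2 N and x of row_jar_a_mid in the frame of feeder between -0.103 and -0.093 m and y of row_jar_a_mid in the frame of feeder between -0.006 and 0.006 m and z of row_jar_a_mid in the frame of feeder between 0.04 and 0.051 m and angle between each of row_jar_a_mid, row_jar_b_mid, jar_mid's own z axis and vertical below 0.1 rad and x of row_jar_b_mid in the frame of feeder between -0.059 and -0.048 m and y of row_jar_b_mid in the frame of feeder between -0.006 and 0.006 m and z of row_jar_b_mid in the frame of feeder between 0.04 and 0.051 m and x of jar_mid in the frame of feeder between -0.015 and -0.004 m and y of jar_mid in the frame of feeder between -0.006 and 0.006 m and z of jar_mid in the frame of feeder between 0.04 and 0.051 m); the robot touches nothing.
It fails at once if the pusher snaps forward (faster than 0.25 m/s) (velocity of joint pusher below -0.25 m/s).
It fails at once if the pin is rammed against the catch with more than 18 N (contact force between plunger and catch_c0 above 18 N).
It fails at once if the glass jars are squeezed by the paddle with more than 18 N (contact force between pusher and jar above 18 N or contact force between pusher and row_jar_b above 18 N).
It fails at once if the loose jar is dropped or flung (faster than 0.6 m/s while not held) (linear speed of jar above 0.6 m/s and contact force between the fingers and jar below 0.1 N).
It fails at once if a bystander is shifted by more than 20 mm (distance of any of cup, bowl, canister, funnel from where it was at the start of the episode above 0.02 m).
It also fails if it takes over 69 s, if anything falls off the work surface, if the arm or the gripper's body presses on something with over 40 N, if the wrist force passes 120 N, or if a joint passes its speed limit or range.

ROBOT

A 7-joint arm with a two-finger parallel gripper is mounted at the origin on the work surface. World frame = base frame: x ahead of the robot, y to its left, z up, the work surface at z = 0. Lengths are in m, angles in rad, forces in N, time in s.
With the tool pointing down it reaches from about 0.4 to 0.85 m from the base axis. Payload 4.5 kg.
Tool frame: the origin (TCP) lies at the centre of the arm's flange, where the gripper is bolted on; the fingertips stand 166 mm ahead of it and the grasp point (between the pads) lies 147 mm ahead of it (r.grip_depth is the distance from the TCP to the grasp point, in m); z points along the fingers, y is the line along which they close (so a half turn about z gives the same grasp; the last joint's range is limited). The gripper opens to 88 mm and grips with 3 to 60 N. Pads are 18 mm wide; open, the fingers measure 123 mm over their backs; the gripper's body (75 mm by 187 mm) begins 45 mm behind the grasp point.
Start: joints at [1.285, 0.689, -0.195, 1.565, 0.157, 0.902, -0.215], TCP at [0.197, -0.593, 0.405] pointing down, gripper open.
Joint ranges: [-3.01, 3.01], [-0.46, 2.08], [-1.47, 1.51], [0.13, 2.56], [-1, 4.14], [0.04, 2.09], [-2.66, 2.66]. Speed limits (rad/s): [2.57, 2.57, 3.14, 3.14, 3.14, 3.14, 3.14].

INTERFACE

Orientations are given as a unit quaternion [x, y, z, w].
In Python, from plant import status, cams, r, finder gives the robot as it stands.
- The arm moves only by the tool play_rows, never from a script. Its argument "rows" is a list of rows, each a list of 7 numbers: the opening in per cent of the stroke, from 0 (shut) to 100 (fully open), then the shift along the tool's x, y, z in m, then the turn, a rotation vector about the tool's x, y, z in degrees. A call has 1 to 8 rows; each row shifts and turns the commanded pose from where the row before left it, along the tool's axes as they then stand; what a row does not reach is not made up. A row lasts 1/8 s, in which the tool goes at most 62.5 mm and 10.7 degrees, less where a joint would pass 70% of its speed; a pose out of reach is approached as far as the arm can. A call with a gripper value outside its range is refused whole. The fingers move at their own pace and stop on an object; "grip_force" is the grip in N (left out, the last holds). Time passes only in rows, so rows that do not move let the fingers close. It gives the time, the measured TCP pose, the force, the opening and the grip force at its end, in the units of the state.
- status.get_state(): the state, without advancing time (a new reading comes with each control period).
- cams.snapshot(name): name is "side" or "top"; returns the picture (384x512x3 uint8, red, green, blue); there is no depth.
- cams.camera_params(name): a dict with "vfov" (degrees; the focal length in pixels is half the picture's height over the tangent of half this angle, whatever the lens; pixels are square), "cx", "cy" (the principal point, pixels), "distortion" ([k1, k2, p1, p2, k3] as OpenCV has them; the pictures are not rectified), "R" (3x3) and "t" (3): a world point X has camera coordinates R X + t. Camera axes: x right, y down, z forward; pixel columns grow to the right and rows downward; lengths in m; the calibration is good to about 2 mm. A picture is of the moment at which its call begins. camera_params takes no time and is no camera call.
- r.finish_job(): hands the job in; it is judged then, once.
Trained networks look in the newest picture that a camera, given by its name, has taken for a name from the list of things; names that differ only in an ending like _2 or _b are one class to them, and where a whole thing is asked for, a point or a joint stands for the part that bears it (a point fixed in the world has none). Each returns a list of dicts, best first, with "score" (0 to 1); they miss things now and then, are a little off and sometimes report something else, mostly with a low value. They report only what shows in the picture. A call takes as long as a camera call. They do not tell look-alikes from the thing itself.
- finder.spot_in(camera, label): "at" ([x, y, z] in m, in the coordinates of the camera as it stood for that picture, good to about 4 mm: the middle of the surface that is visible of it).
- finder.regions_of(camera, label): "mask" (384x512 bool, what is visible of it).
The state is a dict: "clock": time; "q": joint angles; "qd": joint speeds; "joint_torque": joint torques, N m; "tool_pos": TCP position; "eef_rot": TCP orientation; "contact_force": force on the tool from outside, world axes, zero at the start; "moment": the same for the moment, N m; "opening": opening from 0.0 (shut) to 1.0 (fully open); "finger_force": force on a finger pad.
Only numpy, scipy, OpenCV 4.12 (cv2) and the standard library are available. Lean on these libraries where they do the work, as an engineer would, in place of code of your own. Each camera call takes 0.05 s, during which the arm holds its last target. There are 200 camera calls.

## Working session

There is one attempt and no reset: what is moved stays moved. The work goes in short steps, Python scripts to look and compute and a tool call to move; the robot and the scene stay as the last step left them, time stands still between calls to the robot, and variables do not carry over. Pictures are saved under pics/ and viewed, at most 10 in all, crops included, and the job is handed in when it is done.

Besides the shell and the picture viewer there is one more tool, called after "Emit:" in YAML: its name, and indented under it one key for each argument. play_rows: Moves the arm, as the interface text tells. Its arguments: {"type":"object","properties":{"rows":{"type":"array","items":{"type":"array","items":{"type":"number"}}},"grip_force":{"type":"number"}},"required":["rows"]}

```bash
ls; mkdir -p pics; python3 - <<'E'
from plant import status,cams,r,finder
import cv2,numpy as np
s=status.get_state();print({k:np.round(v,3).tolist() for k,v in s.items()}, r.grip_depth)
for n in("side","top"):
    im=cams.snapshot(n);cv2.imwrite(f"pics/{n}0.png",cv2.cvtColor(im,cv2.COLOR_RGB2BGR))
    p=cams.camera_params(n);R=np.array(p["R"]);t=np.array(p["t"])
    print(n,p["vfov"],p["cx"],p["cy"],p["distortion"],"cam at",(-R.T@t).round(3))
    for l in("feeder","knob","pusher","jar","jar_mid","row_jar_a_mid","cup","canister","bowl","funnel"):
        for d in finder.spot_in(n,l)[:5]:
            print(n,l,round(d["score"],2),(R.T@(np.array(d["at"])-t)).round(4))
E
```

```text
pics
{'clock': 0.0, 'q': [1.285, 0.69, -0.194, 1.566, 0.157, 0.903, -0.215], 'qd': [0.001, -0.0, -0.0, -0.0, 0.001, -0.002, -0.0], 'joint_torque': [0.0, -52.756, -1.266, -15.343, -0.053, 0.007, 0.0], 'tool_pos': [0.196, -0.593, 0.404], 'eef_rot': [0.987, 0.159, -0.0, -0.001], 'contact_force': [-0.287, -0.036, 0.02], 'moment': [-0.051, -0.044, 0.04], 'finger_force': 0.0, 'opening': 1.001} 0.1473
side 55.214583316493375 255.43344191105098 183.66779707394255 [-0.10519564  0.          0.          0.          0.        ] cam at [ 0.361 -0.768  0.763]
side feeder 0.87 [ 0.5751 -0.0173  0.0265]
side knob 0.33 [ 0.546  -0.0158  0.0453]
side pusher 0.89 [ 0.5433 -0.0177  0.0455]
side pusher 0.65 [0.6538 0.2564 0.0966]
side jar 0.77 [0.1921 0.3495 0.0547]
side jar 0.61 [0.3568 0.6553 0.0498]
side jar 0.52 [0.4454 0.2794 0.0568]
side jar_mid 0.82 [0.1909 0.3472 0.0514]
side jar_mid 0.51 [0.3577 0.6536 0.0501]
side row_jar_a_mid 0.89 [ 0.4461 -0.0374  0.0678]
side row_jar_a_mid 0.34 [ 0.492  -0.0305  0.075 ]
side row_jar_a_mid 0.31 [ 0.5444 -0.0148  0.045 ]
side cup 0.79 [ 0.4704 -0.2573  0.0609
[... 270 characters left out ...]
13 1.518]
top feeder 0.65 [0.5944 0.0024 0.019 ]
top knob 0.47 [ 0.5532 -0.0104  0.0821]
top pusher 0.62 [ 0.5441 -0.0065  0.0501]
top jar 0.68 [0.4355 0.2926 0.0832]
top jar 0.59 [0.3522 0.6596 0.0855]
top jar 0.51 [0.189  0.3528 0.0852]
top jar_mid 0.72 [ 0.4709 -0.2646  0.0468]
top jar_mid 0.64 [0.4365 0.296  0.0866]
top jar_mid 0.61 [0.3547 0.664  0.0822]
top jar_mid 0.59 [0.1888 0.3546 0.0832]
top row_jar_a_mid 0.46 [ 0.4386 -0.0166  0.0874]
top cup 0.71 [ 0.4712 -0.2625  0.0476]
top cup 0.4 [5.949e-01 4.000e-04 1.840e-02]
top canister 0.87 [0.6429 0.2801 0.1311]
top canister 0.73 [ 0.4382 -0.0157  0.0912]
top bowl 0.76 [ 0.6758 -0.3344  0.0286]
top funnel 0.58 [ 0.3479 -0.447   0.0293]
```

View pics/side0.png

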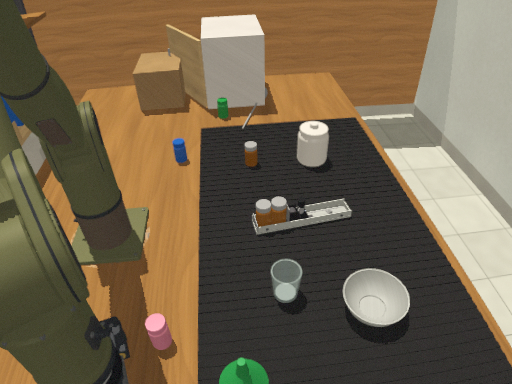

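View pics/top0.png

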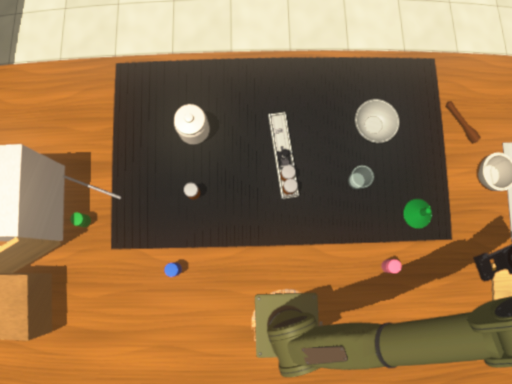

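```bash
cat > h.py <<'E'
from plant import status,cams,r,finder
import cv2,numpy as np
from scipy.spatial.transform import Rotation as Ro
def cp(n):
    p=cams.camera_params(n);f=192/np.tan(np.radians(p["vfov"]/2))
    return np.array([[f,0,p["cx"]],[0,f,p["cy"]],[0,0,1]]),np.array(p["distortion"]),np.array(p["R"]),np.array(p["t"])
def ray(n,uv,z):
    K,D,R,t=cp(n);u=cv2.undistortPoints(np.array(uv,float).reshape(-1,1,2),K,D)[:,0]
    d=np.c_[u,np.ones(len(u))]@R;c=-R.T@t
    return c+d*((z-c[2])/d[:,2])[:,None]
def proj(n,X):
    K,D,R,t=cp(n);return cv2.projectPoints(np.array(X,float).reshape(-1,1,3),cv2.Rodrigues(R)[0],t,K,D)[0][:,0]
def snap(n,name=None):
    im=cv2.cvtColor(cams.snapshot(n),cv2.COLOR_RGB2BGR)
    if name: cv2.imwrite(f"pics/{name}.png",im)
    return im
E
python3 - <<'E'
import cv2,numpy as np
a=cv2.imread("pics/side0.png");b=cv2.imread("pics/top0.png")
A=cv2.resize(a[190:240,245:360],None,fx=5.2,fy=5.2,interpolation=cv2.INTER_CUBIC) #598x260
B=cv2.resize(b[105:205,260:305],None,fx=5.2,fy=5.2,interpolation=cv2.INTER_CUBIC) #234x520
J=cv2.resize(a[135:175,235:270],None,fx=6,fy=6,interpolation=cv2.INTER_CUBIC)
C=cv2.resize(b[175:205,175:210],None,fx=6,fy=6,interpolation=cv2.INTER_CUBIC)
W=np.zeros((540,800,3),np.uint8)
def put(i,x,y):
    h=min(i.shape[0],540-y);w=min(i.shape[1],800-x);W[y:y+h,x:x+w]=i[:h,:w]
put(A,0,0);put(B,560,0);put(J,0,270);put(C,230,270)
# A spans to 598: overlap trimmed at 560
cv2.imwrite("pics/c0.png",W)
E
```

```text
(no output)
```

View pics/c0.png

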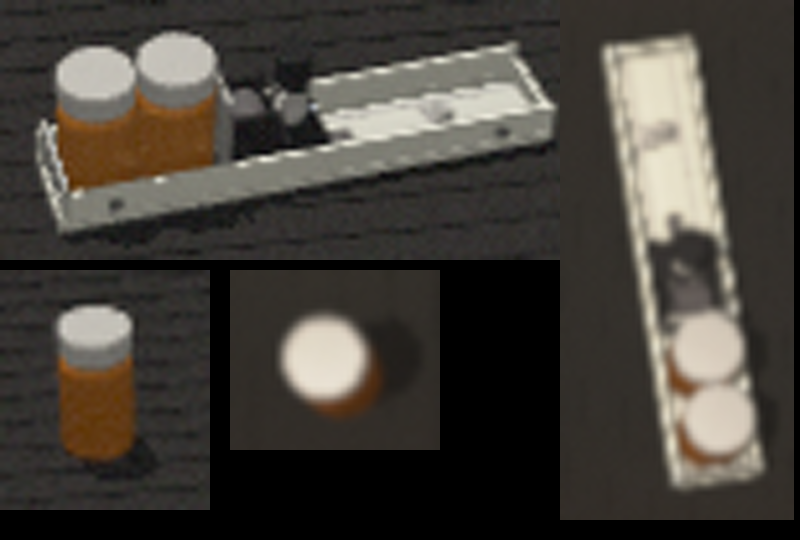

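```bash
python3 - <<'E'
from h import *
from scipy.optimize import least_squares
T=lambda p:[(p[0]+.5-560)/5.2-.5+260,(p[1]+.5)/5.2-.5+105]
S=lambda p:[(p[0]+.5)/5.2-.5+245,(p[1]+.5)/5.2-.5+190]
print("corners top",ray("top",[T(p) for p in[(605,47),(693,37),(674,487),(764,468)]],.026).round(4).tolist())
print("side corners rear far,rear near",ray("side",[S(p) for p in[(518,46),(553,107)]],.026).round(4).tolist())
print("side near wall front/rear bottom",ray("side",[S(p) for p in[(65,233),(549,140)]],.0).round(4).tolist())
ct=ray("top",[T((719,424)),T((707,348))],.086);cs=ray("side",[S((95,73)),S((177,58))],.086)
print("caps a,b top",ct.round(4).tolist(),"side",cs.round(4).tolist())
print("loose top",ray("top",[[175+94.5/6-.5,175+88.5/6-.5]],.080).round(4),"side",ray("side",[[235+95.5/6-.5,135+57.5/6-.5]],.080).round(4))
print("catch top",ray("top",[T((657,132))],.012),"side",ray("side",[S((437,108))],.012))
print("knob side",ray("side",[S((293,68))],.078))
K=[finder.regions_of("top","feeder")[0]["mask"]]
m=K[0].astype(np.uint8);rc=cv2.minAreaRect(cv2.findNonZero(m));b=cv2.boxPoints(rc);print("mask rect",ray("top",b,.026).round(4).tolist())
E
```

```text
corners top [[0.7021, 0.0387, 0.026], [0.7077, -0.019, 0.026], [0.412, 0.0041, 0.026], [0.4227, -0.0535, 0.026]]
side corners rear far,rear near [[0.7055, 0.0417, 0.026], [0.7099, -0.0121, 0.026]]
side near wall front/rear bottom [[0.4272, -0.048, 0.0], [0.7114, -0.0121, 0.0]]
caps a,b top [[0.4425, -0.0204, 0.086], [0.4898, -0.0148, 0.086]] side [[0.4484, -0.0156, 0.086], [0.4935, -0.0094, 0.086]]
loose top [[0.4414 0.2974 0.08  ]] side [[0.4446 0.3022 0.08  ]]
catch top [[0.64782589 0.00586549 0.012     ]] side [[0.64971173 0.01050949 0.012     ]]
knob side [[ 0.55564106 -0.01678497  0.078     ]]
mask rect [[0.6983, 0.0419, 0.026], [0.7071, -0.0212, 0.026], [0.4161, -0.0534, 0.026], [0.4083, 0.008, 0.026]]
```

Emit:
play_rows:
  rows:
    - [60,0,0,0.025,0,0,5.65]
    - [60,0,0,0.025,0,0,5.65]
    - [60,0.0307,-0.0386,0,0,0,0]
    - [60,0.0307,-0.0386,0,0,0,0]
    - [60,0.0307,-0.0386,0,0,0,0]
    - [60,0.0307,-0.0386,0,0,0,0]
    - [60,0.0307,-0.0386,0,0,0,0]
    - [60,0.0307,-0.0386,0,0,0,0]

```text
clock: 2.15
tool_pos: [0.3519, -0.3397, 0.355]
eef_rot: [0.998, 0.061, 0.0, 0.0]
contact_force: [-0.2, -0.6, 0.6]
opening: 0.599
finger_force: 0.0
```

Emit:
play_rows:
  rows:
    - [60,0.0307,-0.0386,0,0,0,0]
    - [60,0.0307,-0.0386,0,0,0,0]
    - [60,0.0307,-0.0386,0,0,0,0]
    - [60,0.0307,-0.0386,0,0,0,0]
    - [60,0.0307,-0.0386,0,0,0,0]
    - [60,0.0307,-0.0386,0,0,0,0]
    - [60,0.0307,-0.0386,0,0,0,0]
    - [60,0.0307,-0.0386,0,0,0,0]

```text
clock: 3.15
tool_pos: [0.5579, -0.0028, 0.3549]
eef_rot: [0.998, 0.061, 0.0, 0.0]
contact_force: [-0.1, -0.5, 0.5]
opening: 0.6
finger_force: 0.0
```

Emit:
play_rows:
  rows:
    - [60,0,0,0.03,0,0,0]
    - [60,0,0,0.03,0,0,0]
    - [60,0,0,0.025,0,0,0]
    - [60,0,0,0,0,0,0]

```text
clock: 3.65
tool_pos: [0.5564, -0.0043, 0.2683]
eef_rot: [0.998, 0.061, -0.002, -0.0]
contact_force: [-0.4, 0.2, 0.5]
opening: 0.599
finger_force: 0.0
```

```bash
python3 - <<'E'
from h import *
s=status.get_state();print(s["tool_pos"],s["eef_rot"])
a=snap("side");b=snap("top")
A=cv2.resize(a[150:240,245:360],None,fx=6,fy=6,interpolation=cv2.INTER_CUBIC)
cv2.imwrite("pics/c1.png",A)
for n in("side","top"):
  K,D,R,t=cp(n)
  for d in finder.spot_in(n,"knob")[:2]: print(n,d["score"],R.T@(np.array(d["at"])-t))
p=s["tool_pos"]
for z in (.078,.054): 
  u=proj("side",[[p[0],p[1],z]])[0];print(z,(u-[245,150])*6+2.5)
E
```

```text
[ 0.55640776 -0.00428041  0.26830922] [ 9.98112098e-01  6.13927859e-02 -1.77838395e-03 -5.45659512e-05]
side 0.4 [ 0.55708887 -0.0117242   0.07806824]
0.078 [334.37600062 300.9047246 ]
0.054 [331.55029176 338.73498201]
```

View pics/c1.png

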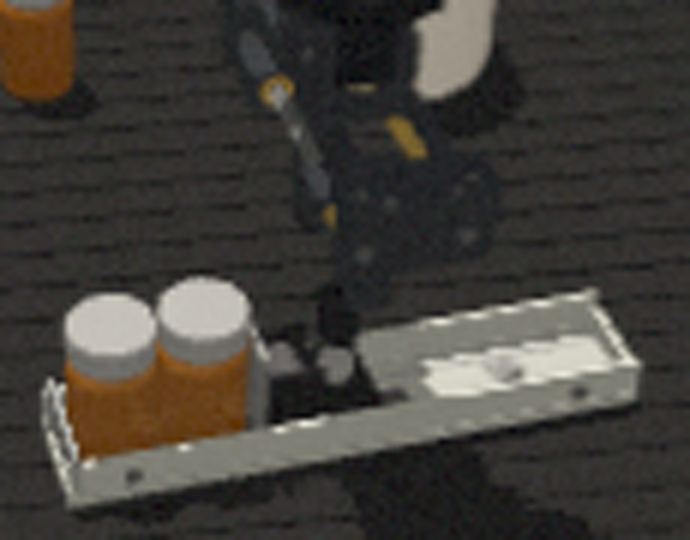

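Emit:
play_rows:
  rows:
    - [60,0,0,0.02,0,0,0]
    - [60,0,0,0.02,0,0,0]
    - [60,0,0,0.013,0,0,0]
    - [60,0,0,0,0,0,0]

```text
clock: 4.35
tool_pos: [0.557, -0.0044, 0.2166]
eef_rot: [0.998, 0.061, -0.0, 0.0]
contact_force: [0.1, -0.3, -0.2]
opening: 0.599
finger_force: 0.0
```

Emit:
play_rows:
  rows:
    - [20,0,0,0,0,0,0]
    - [15,0,0,0,0,0,0]
    - [15,0,0,0,0,0,0]
    - [15,0,0,0,0,0,0]
  grip_force: 30

```text
clock: 4.85
tool_pos: [0.5573, -0.0057, 0.2171]
eef_rot: [0.998, 0.061, 0.001, 0.001]
contact_force: [0.3, -3.1, 0.8]
opening: 0.215
finger_force: 30.0
```

Emit:
play_rows:
  rows:
    - [15,0,0.0015,-0.004,0,0,0]
    - [15,0,0,-0.005,0,0,0]
    - [15,0,0,-0.005,0,0,0]
    - [15,0,0,0,0,0,0]

```text
clock: 5.35
tool_pos: [0.5573, -0.0059, 0.2311]
eef_rot: [0.998, 0.061, 0.0, 0.0]
contact_force: [2.0, -1.0, -1.9]
opening: 0.214
finger_force: 30.0
```

Emit:
play_rows:
  rows:
    - [15,0.006,0,0,0,0,0]
    - [15,0.01,0,0,0,0,0]
    - [15,0.012,0,0,0,0,0]
    - [15,0.012,0,0,0,0,0]
    - [15,0.012,0,0,0,0,0]
    - [15,0.012,0,0,0,0,0]
    - [15,0.01,0,0,0,0,0]
    - [15,0.006,0,0,0,0,0]

```text
clock: 6.35
tool_pos: [0.6328, 0.0032, 0.2284]
eef_rot: [0.998, 0.061, -0.007, 0.0]
contact_force: [-7.6, -2.4, -3.1]
opening: 0.214
finger_force: 30.0
```

Emit:
play_rows:
  rows:
    - [15,0,0,-0.0025,0,0,0]
    - [15,0.004,0,0,0,0,0]
    - [15,0.008,0,0,0,0,0]
    - [15,0.008,0,0,0,0,0]
    - [15,0.008,0,0,0,0,0]
    - [15,0.004,0,0,0,0,0]
    - [15,0.002,0,0,0,0,0]
    - [15,0,0,0,0,0,0]

```text
clock: 7.35
tool_pos: [0.6663, 0.0073, 0.2306]
eef_rot: [0.998, 0.061, -0.007, 0.0]
contact_force: [-7.1, -2.7, -3.9]
opening: 0.215
finger_force: 30.0
```

Emit:
play_rows:
  rows:
    - [15,0.003,0,0,0,0,0]
    - [15,0.001,0,0,0,0,0]
    - [15,0,0,0.003,0,0,0]
    - [15,0,0,0.003,0,0,0]
    - [15,0,0,0.003,0,0,0]
    - [15,0,0,0,0,0,0]

```text
clock: 8.1
tool_pos: [0.6702, 0.0078, 0.2215]
eef_rot: [0.998, 0.061, -0.007, 0.0]
contact_force: [-8.6, -2.5, -3.2]
opening: 0.213
finger_force: 30.0
```

Emit:
play_rows:
  rows:
    - [15,0,0,0.002,0,0,0]
    - [15,0,0,0.0015,0,0,0]
    - [15,-0.002,0,0,0,0,0]
    - [15,-0.002,0,0,0,0,0]
    - [15,-0.001,0,0,0,0,0]
    - [15,-0.001,0,0,0,0,0]
    - [15,0,0,0,0,0,0]

```text
clock: 8.98
tool_pos: [0.6645, 0.0071, 0.2185]
eef_rot: [0.998, 0.061, -0.007, 0.0]
contact_force: [-7.2, -2.3, -2.0]
opening: 0.213
finger_force: 30.0
```

Emit:
play_rows:
  rows:
    - [15,-0.001,0,0,0,0,0]
    - [15,-0.001,0,0,0,0,0]
    - [15,-0.001,0,0,0,0,0]
    - [15,0,0,0,0,0,0]

```text
clock: 9.48
tool_pos: [0.6615, 0.0067, 0.2185]
eef_rot: [0.998, 0.061, -0.007, 0.0]
contact_force: [-7.4, -2.9, -2.3]
opening: 0.211
finger_force: 30.0
```

Emit:
play_rows:
  rows:
    - [15,-0.001,0,0,0,0,0]
    - [15,-0.001,0,0,0,0,0]
    - [15,-0.001,0,0,0,0,0]
    - [15,0,0,0,0,0,0]

```text
clock: 9.98
tool_pos: [0.6596, 0.0065, 0.2188]
eef_rot: [0.998, 0.061, -0.005, 0.0]
contact_force: [-5.4, -2.8, -3.3]
opening: 0.214
finger_force: 30.0
```

Emit:
play_rows:
  rows:
    - [15,-0.001,0,0,0,0,0]
    - [15,-0.001,0,0,0,0,0]
    - [15,-0.001,0,0,0,0,0]
    - [15,0,0,0,0,0,0]

```text
clock: 10.48
tool_pos: [0.6585, 0.0064, 0.2202]
eef_rot: [0.998, 0.061, -0.002, 0.0]
contact_force: [-5.5, -3.0, -4.6]
opening: 0.216
finger_force: 30.0
```

Emit:
play_rows:
  rows:
    - [15,-0.001,0,0.001,0,0,0]
    - [15,-0.001,0,0.001,0,0,0]
    - [15,0,0,0,0,0,0]
    - [15,0,0,0,0,0,0]

```text
clock: 10.98
tool_pos: [0.6577, 0.0064, 0.2191]
eef_rot: [0.998, 0.061, 0.001, 0.0]
contact_force: [-3.8, -3.1, 0.5]
opening: 0.211
finger_force: 30.0
```

```bash
python3 - <<'E'
from h import *
s=status.get_state();print({k:np.round(s[k],3).tolist() for k in("tool_pos","eef_rot","contact_force","moment")})
a=snap("side");
cv2.imwrite("pics/c2.png",cv2.resize(a[150:240,245:360],None,fx=6,fy=6,interpolation=cv2.INTER_CUBIC))
E
```

```text
{'tool_pos': [0.658, 0.006, 0.219], 'eef_rot': [0.998, 0.061, 0.001, 0.0], 'contact_force': [-3.789, -3.128, 0.473], 'moment': [-0.475, 0.646, -0.05]}
```

View pics/c2.png

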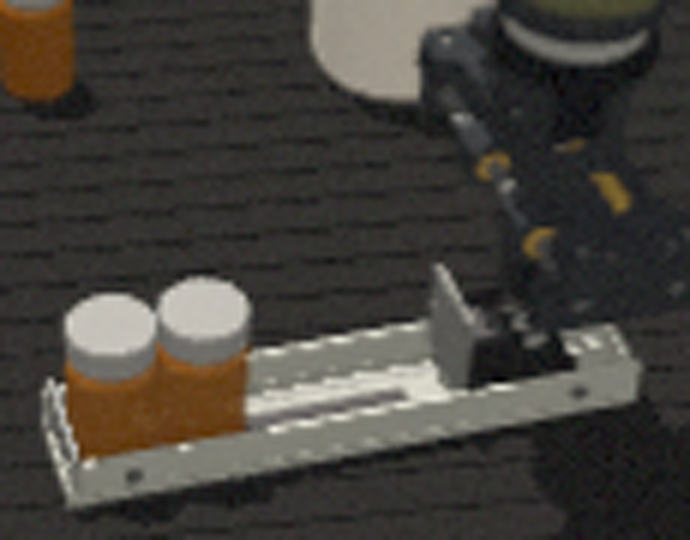

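Emit:
play_rows:
  rows:
    - [15,-0.001,0,0.001,0,0,0]
    - [15,-0.001,0,0.001,0,0,0]
    - [15,-0.001,0,0,0,0,0]
    - [15,0,0,0,0,0,0]

```text
clock: 11.52
tool_pos: [0.6564, 0.0062, 0.2176]
eef_rot: [0.998, 0.061, 0.003, 0.0]
contact_force: [5.4, -2.0, 0.3]
opening: 0.212
finger_force: 30.0
```

Emit:
play_rows:
  rows:
    - [15,0.001,0,0,0,0,0]
    - [15,0.0005,0,0,0,0,0]
    - [30,0,0,0,0,0,0]
    - [55,0,0,0,0,0,0]
    - [60,0,0,0,0,0,0]
    - [60,0,0,-0.01,0,0,0]
    - [60,0,0,-0.03,0,0,0]
    - [60,0,0,-0.05,0,0,0]

```text
clock: 12.52
tool_pos: [0.6551, 0.0064, 0.3067]
eef_rot: [0.998, 0.061, -0.002, -0.0]
contact_force: [0.2, 0.4, -0.3]
opening: 0.599
finger_force: 0.0
```

Emit:
play_rows:
  rows:
    - [80,0,0,-0.045,0,0,0]
    - [80,-0.025,-0.0453,0,0,0,0]
    - [80,-0.025,-0.0453,0,0,0,0]
    - [80,-0.025,-0.0453,0,0,0,0]
    - [80,-0.025,-0.0453,0,0,0,0]
    - [80,-0.025,-0.0453,0,0,0,0]
    - [80,-0.025,-0.0453,0,0,0,0]
    - [80,-0.025,-0.0453,0,0,0,0]

```text
clock: 13.52
tool_pos: [0.4423, 0.3009, 0.3524]
eef_rot: [0.998, 0.061, 0.0, -0.0]
contact_force: [0.2, -0.0, -0.2]
opening: 0.8
finger_force: 0.0
```

Emit:
play_rows:
  rows:
    - [80,0,0,0.03,0,0,0]
    - [80,0,0,0.03,0,0,0]
    - [80,0,0,0,0,0,0]

```text
clock: 13.9
tool_pos: [0.4427, 0.2993, 0.2907]
eef_rot: [0.998, 0.061, -0.002, 0.001]
contact_force: [-0.2, -0.1, 0.8]
opening: 0.801
finger_force: 0.0
```

```bash
python3 - <<'E'
from h import *
s=status.get_state();p=s["tool_pos"];print(p.round(4) if hasattr(p,'round') else p)
a=snap("side")
A=cv2.resize(a[190:240,245:360],None,fx=5.2,fy=5.2,interpolation=cv2.INTER_CUBIC)
J=cv2.resize(a[110:180,200:300],None,fx=6,fy=6,interpolation=cv2.INTER_CUBIC)
W=np.zeros((600,600,3),np.uint8);W[:260,:598]=A;W[260:600]=J[80:420]
cv2.imwrite("pics/c3.png",W)
u=proj("side",[[p[0],p[1],.08],[p[0],p[1],0]]);print((u-[200,110])*6+2.5+[0,180])
E
```

```text
[0.4427 0.2993 0.2907]
[[302.26043831 389.90582884]
 [306.30434185 503.45062295]]
```

View pics/c3.png

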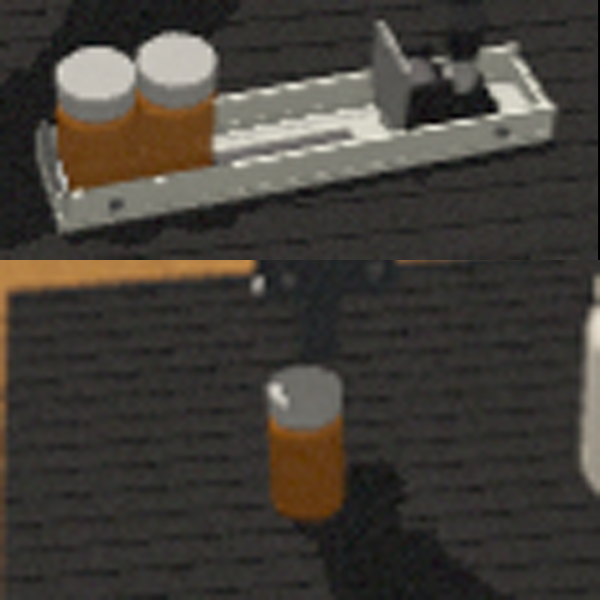

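Emit:
play_rows:
  rows:
    - [80,0.001,0,0.03,0,0,0]
    - [80,0,0,0.03,0,0,0]
    - [80,0,0,0.022,0,0,0]
    - [80,0,0,0.013,0,0,0]
    - [80,0,0,0,0,0,0]

```text
clock: 14.58
tool_pos: [0.4448, 0.2997, 0.197]
eef_rot: [0.998, 0.061, 0.0, -0.0]
contact_force: [-0.0, 0.1, -0.1]
opening: 0.798
finger_force: 0.0
```

Emit:
play_rows:
  rows:
    - [60,0,0,0,0,0,0]
    - [45,0,0,0,0,0,0]
    - [40,0,0,0,0,0,0]
    - [40,0,0,0,0,0,0]
    - [40,0,0,0,0,0,0]
  grip_force: 15

```text
clock: 15.2
tool_pos: [0.4447, 0.2995, 0.1973]
eef_rot: [0.998, 0.061, 0.0, 0.0]
contact_force: [-0.2, -0.8, 4.7]
opening: 0.494
finger_force: 15.0
```

Emit:
play_rows:
  rows:
    - [40,0,0,-0.005,0,0,0]
    - [40,0,0,-0.025,0,0,0]
    - [40,0,0,-0.04,0,0,0]
    - [40,0,0,-0.03,0,0,0]
    - [40,0,0,0,0,0,0]

```text
clock: 15.82
tool_pos: [0.4449, 0.3002, 0.2985]
eef_rot: [0.998, 0.061, 0.002, -0.001]
contact_force: [-1.0, -0.6, -1.7]
opening: 0.493
finger_force: 15.0
```

Emit:
play_rows:
  rows:
    - [40,0.005,0.02,0,0,0,0]
    - [40,0.0105,0.046,0,0,0,0]
    - [40,0.011,0.049,0,0,0,0]
    - [40,0.011,0.049,0,0,0,0]
    - [40,0.011,0.049,0,0,0,0]
    - [40,0.011,0.049,0,0,0,0]
    - [40,0.008,0.037,0,0,0,0]
    - [40,0.004,0.018,0,0,0,0]

```text
clock: 16.82
tool_pos: [0.5541, -0.0086, 0.2954]
eef_rot: [0.998, 0.06, -0.001, 0.0]
contact_force: [-0.5, 0.6, -1.5]
opening: 0.493
finger_force: 15.0
```

Emit:
play_rows:
  rows:
    - [40,0,0,0,0,0,0]
    - [40,0,0,0,0,0,0]

```text
clock: 17.08
tool_pos: [0.5537, -0.0039, 0.2963]
eef_rot: [0.998, 0.063, -0.001, -0.001]
contact_force: [0.6, 0.9, -2.2]
opening: 0.493
finger_force: 15.0
```

Emit:
play_rows:
  rows:
    - [40,0,0,0,0,0,0]
    - [40,0,0,0,0,0,0]
    - [40,0,0,0,0,0,0]

```text
clock: 17.45
tool_pos: [0.5541, -0.0056, 0.2968]
eef_rot: [0.998, 0.062, 0.0, -0.0]
contact_force: [-0.7, 0.6, -2.6]
opening: 0.497
finger_force: 15.0
```

```bash
python3 - <<'E'
from h import *
import time
for i in range(3):
  a=snap("side",f"raw{i}");s=status.get_state();print(np.round(s["tool_pos"],4),np.round(s["contact_force"],2),np.round(s["eef_rot"],4))
cv2.imwrite("pics/c4.png",cv2.resize(a[140:240,245:360],None,fx=6,fy=6,interpolation=cv2.INTER_CUBIC))
p=s["tool_pos"]
E
```

```text
[ 0.5542 -0.0059  0.2968] [-0.31 -0.34 -1.39] [9.981e-01 6.150e-02 1.000e-04 0.000e+00]
[ 0.5542 -0.006   0.2968] [ 1.1   0.86 -1.09] [0.9981 0.0614 0.     0.    ]
[ 0.5542 -0.0061  0.2968] [-0.89 -0.44 -2.14] [0.9981 0.0613 0.     0.    ]
```

View pics/c4.png

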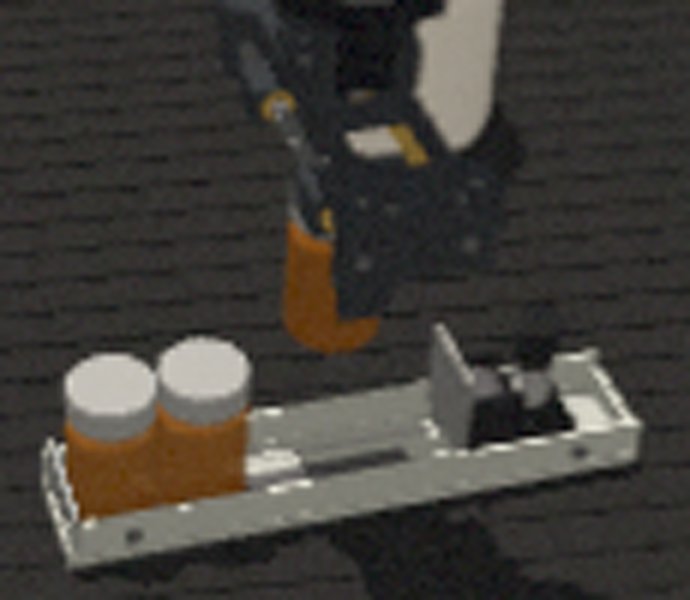

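Emit:
play_rows:
  rows:
    - [40,0,0,0.01,0,0,0]
    - [40,0,0,0.02,0,0,0]
    - [40,0,0,0.02,0,0,0]
    - [40,0,0,0.01,0,0,0]
    - [40,0,0,0.004,0,0,0]
    - [40,0,0,0,0,0,0]
    - [40,0,0,0,0,0,0]
    - [40,0,0,0,0,0,0]

```text
clock: 18.6
tool_pos: [0.5544, -0.0062, 0.2332]
eef_rot: [0.998, 0.061, 0.001, 0.0]
contact_force: [-0.5, -0.6, -2.7]
opening: 0.495
finger_force: 15.0
```

Emit:
play_rows:
  rows:
    - [40,0,0,0.003,0,0,0]
    - [40,0,0,0.003,0,0,0]
    - [40,0,0,0.003,0,0,0]
    - [40,0,0,0,0,0,0]

```text
clock: 19.1
tool_pos: [0.5541, -0.0062, 0.2234]
eef_rot: [0.998, 0.061, -0.0, 0.0]
contact_force: [0.4, -1.2, -1.9]
opening: 0.496
finger_force: 15.0
```

Emit:
play_rows:
  rows:
    - [40,0,0,0.002,0,0,0]
    - [40,0,0,0.002,0,0,0]
    - [40,0,0,0.002,0,0,0]
    - [40,0,0,0,0,0,0]
    - [40,0,0,0,0,0,0]

```text
clock: 19.73
tool_pos: [0.5542, -0.0062, 0.2177]
eef_rot: [0.998, 0.061, 0.0, 0.0]
contact_force: [-0.6, 1.0, -1.9]
opening: 0.494
finger_force: 15.0
```

Jar is inside the channel with no wall contact; continue to the floor.

Emit:
play_rows:
  rows:
    - [40,0,0,0.004,0,0,0]
    - [40,0,0,0.004,0,0,0]
    - [40,0,0,0.003,0,0,0]
    - [40,0,0,0.0015,0,0,0]
    - [40,0,0,0,0,0,0]
    - [40,0,0,0,0,0,0]

```text
clock: 20.48
tool_pos: [0.5542, -0.0062, 0.2053]
eef_rot: [0.998, 0.061, 0.0, 0.0]
contact_force: [0.7, -1.1, -1.6]
opening: 0.494
finger_force: 15.0
```

Emit:
play_rows:
  rows:
    - [40,0,0,0.001,0,0,0]
    - [40,0,0,0.001,0,0,0]
    - [40,0,0,0,0,0,0]
    - [40,0,0,0,0,0,0]

```text
clock: 20.98
tool_pos: [0.5542, -0.0062, 0.2033]
eef_rot: [0.998, 0.061, 0.0, 0.0]
contact_force: [-0.6, 0.2, 1.2]
opening: 0.494
finger_force: 15.0
```

Emit:
play_rows:
  rows:
    - [51,0,0,0,0,0,0]
    - [55,0,0,0,0,0,0]
    - [70,0,0,0,0,0,0]
    - [75,0,0,0,0,0,0]
    - [75,0,0,-0.02,0,0,0]
    - [75,0,0,-0.04,0,0,0]
    - [75,0,0,-0.05,0,0,0]
    - [75,0,0,0,0,0,0]

```text
clock: 21.98
tool_pos: [0.5555, -0.0063, 0.3166]
eef_rot: [0.998, 0.061, 0.004, 0.0]
contact_force: [-0.2, 0.5, -0.4]
opening: 0.749
finger_force: 0.0
```

Emit:
play_rows:
  rows:
    - [60,0.02,0,0,0,0,0]
    - [60,0.03,0,0,0,0,0]
    - [60,0.03,0,0,0,0,0]
    - [60,0.024,0,0,0,0,0]
    - [60,0,0,0,0,0,0]
    - [60,0,0,0,0,0,0]
    - [60,0,0,0,0,0,0]

```text
clock: 22.85
tool_pos: [0.6565, 0.0063, 0.3129]
eef_rot: [0.998, 0.061, -0.001, 0.0]
contact_force: [0.3, -0.8, 0.4]
opening: 0.602
finger_force: 0.0
```

```bash
python3 - <<'E'
from h import *
a=snap("side");s=status.get_state();print(np.round(s["tool_pos"],4))
cv2.imwrite("pics/c5.png",cv2.resize(a[140:240,245:360],None,fx=6,fy=6,interpolation=cv2.INTER_CUBIC))
E
```

```text
[0.6566 0.0063 0.3131]
```

View pics/c5.png

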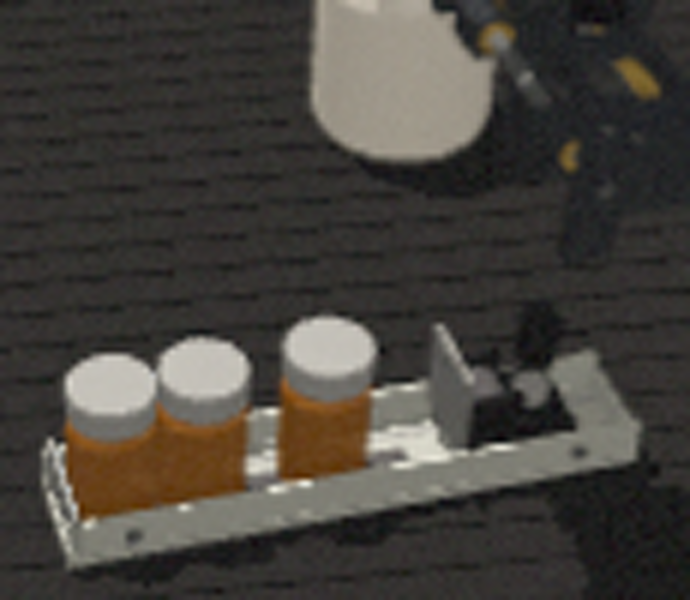

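Emit:
play_rows:
  rows:
    - [60,0,0,0.03,0,0,0]
    - [60,0,0,0.03,0,0,0]
    - [60,0,0,0.022,0,0,0]
    - [60,0,0,0.013,0,0,0]
    - [60,0,0,0,0,0,0]
    - [60,0,0,0,0,0,0]

```text
clock: 23.65
tool_pos: [0.6578, 0.0065, 0.2192]
eef_rot: [0.998, 0.061, 0.001, 0.0]
contact_force: [-0.4, 0.5, 0.8]
opening: 0.598
finger_force: 0.0
```

Emit:
play_rows:
  rows:
    - [20,0,0,0,0,0,0]
    - [15,0,0,0,0,0,0]
    - [15,0,0,0,0,0,0]
    - [15,0,0,0,0,0,0]
  grip_force: 30

```text
clock: 24.15
tool_pos: [0.6575, 0.0063, 0.2184]
eef_rot: [0.998, 0.061, 0.0, 0.0]
contact_force: [-1.2, -0.2, 1.5]
opening: 0.214
finger_force: 30.0
```

Emit:
play_rows:
  rows:
    - [15,0.002,0,0,0,0,0]
    - [15,0.002,0,0,0,0,0]
    - [15,0.002,0,0,0,0,0]
    - [15,0.001,0,0,0,0,0]
    - [15,0,0,0,0,0,0]

```text
clock: 24.78
tool_pos: [0.6621, 0.0068, 0.2179]
eef_rot: [0.998, 0.061, -0.004, 0.0]
contact_force: [-8.7, -1.7, 7.4]
opening: 0.214
finger_force: 30.0
```

Emit:
play_rows:
  rows:
    - [15,0.001,0,-0.004,0,0,0]
    - [15,0,0,-0.004,0,0,0]
    - [15,0,0,-0.004,0,0,0]
    - [15,0,0,-0.003,0,0,0]
    - [15,0,0,0,0,0,0]

```text
clock: 25.4
tool_pos: [0.6621, 0.0068, 0.2311]
eef_rot: [0.998, 0.061, -0.006, 0.0]
contact_force: [-8.0, -1.7, -2.2]
opening: 0.213
finger_force: 30.0
```

Emit:
play_rows:
  rows:
    - [15,-0.002,0,0,0,0,0]
    - [15,-0.003,0,0,0,0,0]
    - [15,-0.005,0,0,0,0,0]
    - [15,-0.005,0,0,0,0,0]
    - [15,-0.005,0,0,0,0,0]
    - [15,-0.005,0,0,0,0,0]
    - [15,-0.005,0,0,0,0,0]
    - [15,-0.004,0,0,0,0,0]

```text
clock: 26.4
tool_pos: [0.6284, 0.0026, 0.2312]
eef_rot: [0.998, 0.061, -0.005, 0.0]
contact_force: [-7.1, -1.5, -2.1]
opening: 0.211
finger_force: 30.0
```

Emit:
play_rows:
  rows:
    - [15,-0.002,0,0,0,0,0]
    - [15,-0.002,0,0.001,0,0,0]
    - [15,-0.002,0,0.003,0,0,0]
    - [15,-0.002,0,0.003,0,0,0]
    - [15,-0.002,0,0.002,0,0,0]
    - [15,-0.002,0,0.001,0,0,0]
    - [15,-0.002,0,0,0,0,0]
    - [15,0,0,0,0,0,0]

```text
clock: 27.4
tool_pos: [0.6151, 0.0011, 0.2217]
eef_rot: [0.998, 0.061, -0.004, 0.0]
contact_force: [-5.8, -1.6, -2.0]
opening: 0.215
finger_force: 30.0
```

Emit:
play_rows:
  rows:
    - [15,-0.0015,0,0,0,0,0]
    - [15,-0.0015,0,0,0,0,0]
    - [15,-0.0015,0,0,0,0,0]
    - [15,-0.0015,0,0,0,0,0]
    - [15,-0.0015,0,0,0,0,0]
    - [15,-0.001,0,0,0,0,0]
    - [15,-0.001,0,0,0,0,0]
    - [15,0,0,0,0,0,0]

```text
clock: 28.4
tool_pos: [0.6059, -0.0001, 0.2218]
eef_rot: [0.998, 0.061, -0.004, 0.0]
contact_force: [-4.9, -1.7, -2.5]
opening: 0.213
finger_force: 30.0
```

Emit:
play_rows:
  rows:
    - [15,-0.001,0,0,0,0,0]
    - [15,-0.001,0,0,0,0,0]
    - [15,-0.001,0,0,0,0,0]
    - [15,-0.001,0,0,0,0,0]
    - [15,-0.001,0,0,0,0,0]
    - [15,0,0,0,0,0,0]

```text
clock: 29.15
tool_pos: [0.602, -0.0005, 0.2225]
eef_rot: [0.998, 0.061, -0.002, 0.0]
contact_force: [-4.8, -2.1, -2.5]
opening: 0.212
finger_force: 30.0
```

Emit:
play_rows:
  rows:
    - [15,-0.001,0,0.001,0,0,0]
    - [15,-0.001,0,0.001,0,0,0]
    - [15,-0.001,0,0.001,0,0,0]
    - [15,0,0,0,0,0,0]

```text
clock: 29.65
tool_pos: [0.6009, -0.0006, 0.2204]
eef_rot: [0.998, 0.061, 0.001, 0.0]
contact_force: [-2.1, -2.0, -1.9]
opening: 0.211
finger_force: 30.0
```

Emit:
play_rows:
  rows:
    - [15,-0.001,0,0.001,0,0,0]
    - [15,0,0,0.001,0,0,0]
    - [15,0,0,0.001,0,0,0]
    - [15,0,0,0,0,0,0]

```text
clock: 30.15
tool_pos: [0.6004, -0.0007, 0.218]
eef_rot: [0.998, 0.061, 0.002, 0.0]
contact_force: [1.6, -2.7, 3.0]
opening: 0.214
finger_force: 30.0
```

Unloaded and plunger down; release and retreat.

Emit:
play_rows:
  rows:
    - [25,0,0,0,0,0,0]
    - [40,0,0,0,0,0,0]
    - [60,0,0,0,0,0,0]
    - [60,0,0,-0.01,0,0,0]
    - [60,0,0,-0.03,0,0,0]
    - [60,0,0,-0.05,0,0,0]
    - [60,0,0,-0.05,0,0,0]
    - [60,0,0,0,0,0,0]

```text
clock: 31.15
tool_pos: [0.6006, -0.0006, 0.3619]
eef_rot: [0.998, 0.061, 0.005, 0.0]
contact_force: [-0.3, -0.6, 0.2]
opening: 0.601
finger_force: 0.0
```

```bash
python3 - <<'E'
from h import *
a=snap("side");s=status.get_state();print(np.round(s["tool_pos"],4),s["contact_force"])
cv2.imwrite("pics/c6.png",cv2.resize(a[140:240,245:360],None,fx=6,fy=6,interpolation=cv2.INTER_CUBIC))
E
```

```text
[ 0.5997 -0.0006  0.3595] [0.67090307 0.33205979 0.00196545]
```

View pics/c6.png

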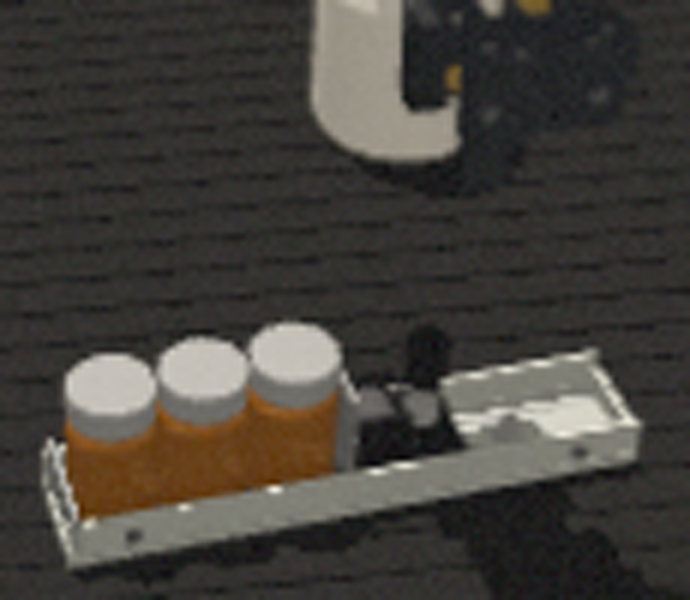

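The three jars stand in a closed, upright row with caps at crop (110,380), (202,368) and (293,350). The paddle is against the third jar, the knob is down and the gripper is clear.

```bash
python3 -c "
from plant import r
print(r.finish_job())"
```

```text
the job is handed in; nothing more can be done
None
```

The tray is restocked and handed in at about 31 s of the 69 s limit: all three jars stand upright against the front stop, the pusher is released onto them and the plunger is down. The final picture shows this, but no verdict came back.

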